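# Find the spent desiccant cassette on the balance and rack it for drying

## Task

One of these three look-alike desiccant cassettes is spent: it has soaked up water and is heavier than the two dry ones, which weigh the same. Find it by comparing two on the two-pan balance, setting them down gently (if they balance, it is the third), and stand it on its long edge, right down in any slot of the leaning wire drying rack. To prove the choice, finish with the two dry ones standing upright on the balance, one near the middle of each pan, the beam about level; do not disturb the bottles and the beaker.

Things in the scene. Friction and masses are not known exactly. Their poses are not given: they have to be found in the camera images.
- cassette_1_mid (a point): Centre of one of three identical-looking desiccant cassettes (perforated aluminium case, grey plastic frame): 24 mm thick (its x axis), 100 mm long (y), 74 mm tall (z, up as it stands on a long edge); this point is half-way up, 37 mm above its lower edge. About 140 g dry; the spent one is 35 to 50 g heavier. They stand in a row in front of the balance, in changing order.
- cassette_2_mid (a point): Centre of one of three identical-looking desiccant cassettes (perforated aluminium case, grey plastic frame): 24 mm thick (its x axis), 100 mm long (y), 74 mm tall (z, up as it stands on a long edge); this point is half-way up, 37 mm above its lower edge. About 140 g dry; the spent one is 35 to 50 g heavier. They stand in a row in front of the balance, in changing order.
- cassette_3_mid (a point): Centre of one of three identical-looking desiccant cassettes (perforated aluminium case, grey plastic frame): 24 mm thick (its x axis), 100 mm long (y), 74 mm tall (z, up as it stands on a long edge); this point is half-way up, 37 mm above its lower edge. About 140 g dry; the spent one is 35 to 50 g heavier. They stand in a row in front of the balance, in changing order.
- balance: Grey equal-arm top-pan balance, fixed to the worktop, 112 x 300 mm base, origin under the middle of its base, y axis along the beam towards the left pan. A fulcrum housing (66 mm wide along the beam, 88 mm high) with an upright scale plate behind its pointer (78 mm wide, up to 148 mm high) stands midway between the pans.
- left_pan (a point): Centre of the top of the left pan (+y end of the balance): flat round steel pan, 136 mm across, 4 mm thick, top 102 mm above the worktop when the beam is level, 120 mm from the middle of the balance. It stays level and moves 11 mm up or down. An empty balance stands level; a pan gives way under about 1 N, damped, until it meets a hard stop 11 mm lower, and rises when the other side is heavier.
- right_pan (a point): Centre of the top of the right pan (-y end of the balance); otherwise like the left pan, and it rises as the left one sinks.
- beam (a joint): Tilt of the balance beam, rad: 0 level, positive = left pan down, negative = right pan down, stops at -0.09 and +0.09. With a dry cassette on each pan it comes to rest within 0.03 of level; with the spent one on a pan, against a dry one, it goes to the stop on that side. A damper lets it settle in 1 to 2 s after release; lifting a cassette off lets the other side sink.
- rack: Stainless wire drying rack fixed to the worktop, 200 x 73 mm, origin under its middle, three leaning slots 66 mm apart along its x axis, all with the same lean: tops towards the robot (its -x side). A slot is 28 mm wide (a cassette is 24 mm) between 5 mm round wires and flares to 40 mm at its mouth; the wires end 38 mm above the slot floor, measured along the slot.
- slot_1 (a point): Slot 1 of 3 of the rack (nearest to the robot): the middle of the slot's floor, about 20 mm above the worktop (the floor is two wires 68 mm apart). z points up along the slot, leaning 30 degrees from vertical towards the robot; y runs along the slot, x across it. A seated cassette has its centre 37 mm up this z and stands 36 mm proud of the wires.
- slot_2 (a point): Slot 2 of 3 of the rack (the middle one): the middle of the slot's floor, about 20 mm above the worktop (the floor is two wires 68 mm apart). z points up along the slot, leaning 30 degrees from vertical towards the robot; y runs along the slot, x across it. A seated cassette has its centre 37 mm up this z and stands 36 mm proud of the wires.
- slot_3 (a point): Slot 3 of 3 of the rack (farthest from the robot): the middle of the slot's floor, about 20 mm above the worktop (the floor is two wires 68 mm apart). z points up along the slot, leaning 30 degrees from vertical towards the robot; y runs along the slot, x across it. A seated cassette has its centre 37 mm up this z and stands 36 mm proud of the wires.
- flask_beaker: Clear glass beaker, 70 mm across, 86 mm tall, bystander between the balance and the rack, towards the back; origin at its underside.
- wash: White bottle with a red cap, 68 mm across, 164 mm tall, bystander to the right of the rack; origin at its underside.
- amber: Amber bottle with a dark stopper, 65 mm across, 140 mm tall, bystander to the left of the balance; origin at its underside.
Things that resemble listed ones, but are neither listed nor needed, are in the scene too. What is shaped like the part that bears cassette_1_mid but green is not meant.

How it is judged:
By the outcome, as a careful person would: the job done as asked, in the order asked, and still so for the second after the job is handed in, with the robot touching nothing.
It also fails if it takes over 72 s, if anything falls off the work surface, if the arm or the gripper's body presses on something with over 40 N, if the wrist force passes 120 N, or if a joint passes its speed limit or range.

## Robot

A 6-joint arm with a two-finger parallel gripper is mounted at the origin on a cart in front of the work surface, level with it; the furniture and walls round the work are solid. World frame = base frame: x ahead of the robot, y to its left, z up, the work surface at z = 0. Lengths are in m, angles in degrees, forces in N, time in s.
With the tool pointing down it reaches from about 0.25 to 0.725 m from the base axis. Payload 9.7 kg.
Tool frame: the origin (TCP) lies midway between the tips of the shut fingers; the grasp point (between the pads) lies bot.hold_point_z behind it (bot.hold_point_z is the distance from the TCP to the grasp point, in m); z points along the fingers, y is the line along which they close (so a half turn about z gives the same grasp; the last joint's range is limited). The gripper opens to 85 mm and grips with 20 to 120 N. Pads are 22 mm wide; open, the fingers measure 114 mm over their backs; the gripper's body (76 mm by 85 mm) begins 54 mm behind the grasp point. The pads swing forward as they close: fully open they stand 13 mm farther back than shut.
Start: joints at [-63.999, 4.979, 10.078, 95.1, 0, 90], TCP at [0.241, -0.494, 0.231] pointing down, gripper open.
Joint ranges: [-179.16, 179.16], [-48.56, 103.87], [-65.8, 70.77], [-126.05, 130.52], [-82.76, 87.17], [-180, 180]. Speed limits (degrees/s): [127.2, 127.2, 147.25, 180, 180, 180].

## Interface

Orientations are given as [roll, pitch, yaw] about the fixed x, y, z axes, in that order (R = Rz(yaw) Ry(pitch) Rx(roll)).
In Python, from workcell import bot, camera, camera_model, ticket gives the robot as it stands.
- The arm moves only by the tool send_rows, never from a script. Its argument "targets" is text: rows parted by semicolons, each of 5 numbers parted by spaces: the shift along the tool's x, y, z in mm, then the turn about the tool's z in degrees, then the closure in counts, from 0 (fully open) to 255 (shut). A call has 1 to 20 rows; each row is the pose to reach, as a shift and turn from the pose commanded when the call began, along the tool's axes at that moment; what a row does not reach only later rows make up. A row lasts 1/8 s, in which the tool goes at most 62.5 mm and 10.7 degrees, less where a joint would pass 70% of its speed; a pose out of reach is approached as far as the arm can. A call with a gripper value outside its range is refused whole. The fingers move at their own pace and stop on an object; "newtons" is the grip in N (left out, the last holds). Time passes only in rows, so rows that repeat a pose let the fingers close. It gives the time, the measured TCP pose, the force, the opening and the grip force at its end, in the units of the state.
- bot.get_obs(): the state, without advancing time (a new reading comes with each control period).
- camera(name): name is "scene" or "top" or "wrist"; returns the picture (400x640x3 uint8, blue, green, red); there is no depth.
- camera_model(name): a dict with "K" (3x3 intrinsics, pixels), "pose" (4x4, takes a point from camera to world coordinates); the wrist camera has in their place "T_tool_cam" (4x4, takes a point from camera to tool coordinates, whose origin is the TCP and whose axes are the flange's). Camera axes: x right, y down, z forward; pixel columns grow to the right and rows downward; lengths in m; the calibration is good to about 2 mm. A picture is of the moment at which its call begins: read the wrist's pose just before it. camera_model takes no time and is no camera call.
- ticket.job_done(): hands the job in; it is judged then, once.
The state is a dict: "time": time; "q": joint angles; "qd": joint speeds; "joint_efforts": joint torques, N m; "ee_pos": TCP position; "tcp_rot": TCP orientation; "wrist_force": force on the tool from outside, world axes, zero at the start; "torque": the same for the moment, N m; "opening": finger opening in m; "grasp_force": force on a finger pad.
Only numpy, scipy, OpenCV 4.12 (cv2) and the standard library are available. Lean on these libraries where they do the work, as an engineer would, in place of code of your own. Each camera call takes 0.05 s, during which the arm holds its last target. There are 200 camera calls.

## Working session

There is one attempt and no reset: what is moved stays moved. The work goes in short steps, Python scripts to look and compute and a tool call to move; the robot and the scene stay as the last step left them, time stands still between calls to the robot, and variables do not carry over. Pictures are saved under pics/ and viewed, at most 10 in all, crops included, and the job is handed in when it is done.

Besides the shell and the picture viewer there is one more tool, called after "Call:" as name(argument=value, ...) on one line, values as JSON. send_rows: Moves the arm, as the interface text tells. Its arguments: {"type":"object","properties":{"targets":{"type":"string"},"newtons":{"type":"number"}},"required":["targets"]}

```bash
ls; mkdir -p pics
python3 - <<'E'
from workcell import bot,camera,camera_model
import cv2,numpy as np
np.set_printoptions(precision=4,suppress=True)
print(bot.get_obs(),bot.hold_point_z)
for n in("scene","top"):
    im=camera(n);cv2.imwrite(f"pics/{n}0.png",im);m=camera_model(n);print(n,m["K"],m["pose"])
cv2.imwrite("pics/both0.png",np.vstack([cv2.imread("pics/scene0.png"),cv2.imread("pics/top0.png")])[:, :])
print(camera_model("wrist"))
E
```

```text
pics
{'time': 0.0, 'q': array([-63.9981,   5.0107,  10.0359,  95.0976,   0.0024,  89.9992]), 'qd': array([-0.0102, -0.0332,  0.0167,  0.0323,  0.0236,  0.0456]), 'joint_efforts': array([  0.002 , -52.0387,  46.4804,   0.0162,   0.0001,   0.    ]), 'ee_pos': array([ 0.241 , -0.4941,  0.2306]), 'tcp_rot': array([-179.9277,   -0.0024,   26.0027]), 'wrist_force': array([-0.1697,  0.0661,  0.0203]), 'torque': array([ 0.0093,  0.0331, -0.0101]), 'grasp_force': 0.0, 'opening': 0.08499709695402839} 0.0187
scene [[364.8528   0.     310.3793]
 [  0.     364.8528 205.9052]
 [  0.       0.       1.    ]] [[-0.9108 -0.2357  0.3389  0.1134]
 [-0.4127  0.5048 -0.7581  0.9388]
 [ 0.0076 -0.8304 -0.5571  0.8123]
 [ 0.      0.      0.      1.    ]]
top [[440.7898   0.     321.3981]
 [  0.     440.7898 205.5117]
 [  0.       0.       1.    ]] [[-0.0288 -0.9981  0.0536  0.4775]
 [-0.9994  0.0299  0.02   -0.0445]
 [-0.0216 -0.053  -0.9984  1.39  ]
 [ 0.      0.      0.      1.    ]]
{'K': array([[354.7208,   0.    , 321.5362],
       [  0.    , 354.7208, 199.5792],
       [  0.    ,   0.    ,   1.    ]]), 'T_tool_cam': array([[-0.0001, -0.9536, -0.3011,  0.0781],
       [ 1.    , -0.0002,  0.0005,  0.001 ],
       [-0.0006, -0.3011,  0.9536, -0.1418],
       [ 0.    ,  0.    ,  0.    ,  1.    ]])}
```

View pics/scene0.png

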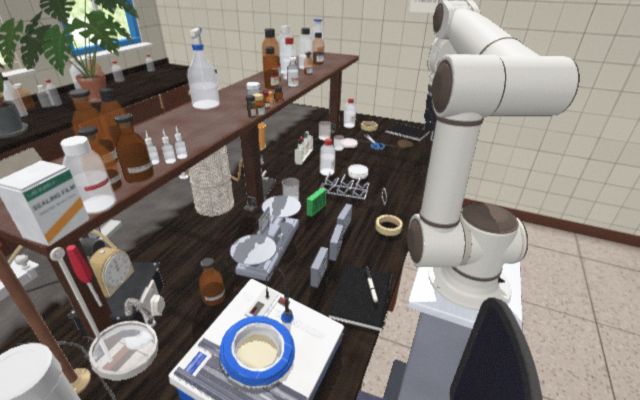

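View pics/top0.png

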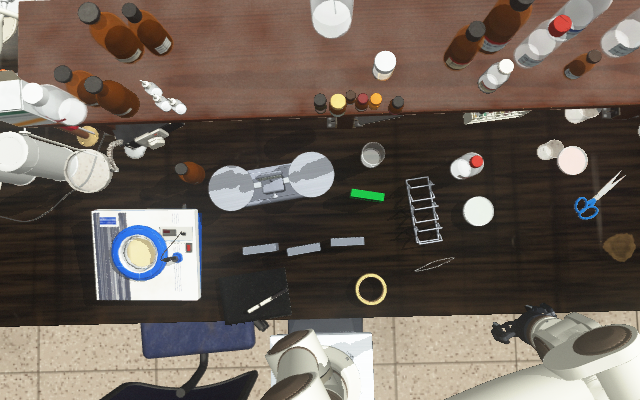

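The scene view shows the balance left of centre (its pans at about (253,249) and (282,206)), the rack at about (346,187), and three grey cassettes at (319,266), (336,240) and (345,218). In the top view the cassettes are at (261,249), (303,249) and (347,241), the pans at (231,188) and (313,174), the rack at (424,210), the beaker at (373,154), and the green decoy at (368,194).

```bash
cat > h.py <<'E'
import cv2,numpy as np
from scipy.spatial.transform import Rotation as R
from workcell import bot,camera,camera_model
np.set_printoptions(precision=4,suppress=True)
def tool(o=None):
    o=o or bot.get_obs();T=np.eye(4);T[:3,:3]=R.from_euler('xyz',o["tcp_rot"],degrees=True).as_matrix();T[:3,3]=o["ee_pos"];return T
def model(n,o=None):
    m=camera_model(n);return m["K"],(tool(o)@m["T_tool_cam"] if n=="wrist" else m["pose"])
def ray(KP,uv):
    K,P=KP;d=P[:3,:3]@np.linalg.solve(K,[uv[0],uv[1],1.]);return P[:3,3],d/np.linalg.norm(d)
def onz(KP,uv,z):
    c,d=ray(KP,uv);return c+d*(z-c[2])/d[2]
def tri(r):
    A=sum(np.eye(3)-np.outer(d,d) for c,d in r);b=sum((np.eye(3)-np.outer(d,d))@c for c,d in r)
    p=np.linalg.solve(A,b);return p,[np.linalg.norm(np.cross(d,p-c)) for c,d in r]
def proj(KP,p):
    K,P=KP;q=K@(P[:3,:3].T@(np.array(p)-P[:3,3]));return q[:2]/q[2]
def blobs(im,roi,lo=90,hi=256,area=40):
    x0,y0,x1,y1=roi;h=cv2.cvtColor(im,cv2.COLOR_BGR2HSV)[y0:y1,x0:x1]
    m=((h[...,2]>=lo)&(h[...,2]<hi)&(h[...,1]<70)).astype(np.uint8)
    cs,_=cv2.findContours(m,cv2.RETR_EXTERNAL,cv2.CHAIN_APPROX_NONE,offset=(x0,y0))
    return sorted([c for c in cs if cv2.contourArea(c)>area],key=lambda c:c[:,0,0].mean())
E
python3 - <<'E'
from h import *
t=cv2.imread("pics/top0.png");s=cv2.imread("pics/scene0.png");T=model("top");S=model("scene")
for c in blobs(t,(235,230,375,262)):
    r=cv2.minAreaRect(c);print("cas",r,onz(T,r[0],.07),[onz(T,b,.074)[:2] for b in cv2.boxPoints(r)])
for c in blobs(t,(204,150,340,215)): print("bal",cv2.boundingRect(c),cv2.contourArea(c))
for n,uv,z in[("L",(231,188),.102),("R",(313,174),.102),("rack",(424,210),.04),("beaker",(373,154),.086),("wash",(476,161),.164),("amber",(195,173),.14),("shelf",(400,115),.35),("green",(368,194),.074)]:
    p=onz(T,uv,z);print(n,p,proj(S,p))
for uvt,uvs in [((231,188),(253,249)),((313,174),(282,206))]: print(tri([ray(T,uvt),ray(S,uvs)]))
for c in blobs(s,(300,200,360,290)): print("s",cv2.minAreaRect(c))
cv2.imwrite("pics/crop1.png",np.hstack([cv2.resize(t[125:265,200:350],None,fx=2.6,fy=2.6,interpolation=2),cv2.resize(t[125:265,350:490],None,fx=2.6,fy=2.6,interpolation=2)]))
E
```

```text
cas ((260.3076171875, 248.5251007080078), (7.932803153991699, 35.740726470947266), 82.56858825683594) [0.425  0.1685 0.07  ] [array([0.4315, 0.2224]), array([0.4423, 0.116 ]), array([0.4188, 0.1135]), array([0.408 , 0.2198])]
cas ((303.3842468261719, 248.843994140625), (8.167909622192383, 33.366783142089844), 79.99201965332031) [0.4205 0.0395 0.07  ] [array([0.4254, 0.0903]), array([ 0.4399, -0.0081]), array([ 0.4159, -0.0117]), array([0.4014, 0.0866])]
cas ((347.5, 241.0), (8.0, 33.0), 90.0) [ 0.4401 -0.0928  0.07  ] [array([ 0.4535, -0.044 ]), array([ 0.4507, -0.142 ]), array([ 0.427 , -0.1412]), array([ 0.4297, -0.0433])]
bal (208, 152, 127, 59) 4621.0
L [0.6063 0.2461 0.102 ] [253.9039 247.4744]
R [0.6401 0.0033 0.102 ] [282.2346 204.033 ]
rack [ 0.5269 -0.33    0.04  ] [344.0028 182.883 ]
beaker [ 0.6963 -0.1762  0.086 ] [291.1791 181.4108]
wash [ 0.6543 -0.4531  0.164 ] [327.9291 139.3397]
amber [0.6489 0.3405 0.14  ] [221.5299 252.8881]
shelf [ 0.7434 -0.2169  0.35  ] [283.224  111.6473]
green [ 0.5784 -0.1583  0.074 ] [316.5507 192.777 ]
(array([0.6077, 0.2478, 0.0967]), [np.float64(0.000999246515904422), np.float64(0.000999246515904497)])
(array([0.6412, 0.0037, 0.0936]), [np.float64(1.7850609532833054e-05), np.float64(1.7850609532783534e-05)])
s ((318.24139404296875, 266.10345458984375), (14.181097030639648, 40.4423828125), 23.198591232299805)
s ((338.7807312011719, 230.84263610839844), (13.214086532592773, 58.15846252441406), 20.924501419067383)
```

View pics/crop1.png

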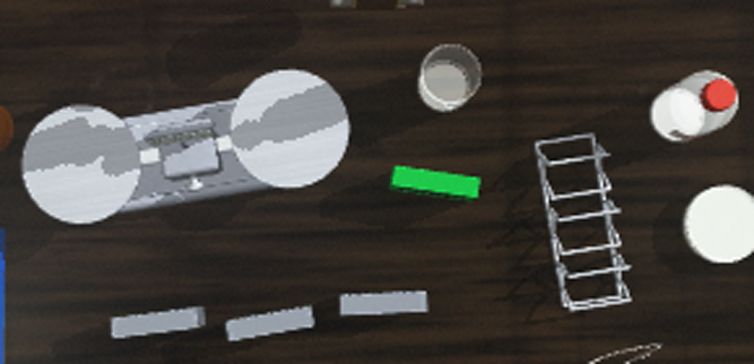

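The crop shows the pans, fulcrum, beaker, green decoy and the rack, a ladder of wires tilted a few degrees; both pan centres triangulate close to their stated height. I'll go over the rack first for a close look.

Call:
send_rows(targets="313 -52 -20 -64 0;313 -52 -20 -64 0;313 -52 -20 -64 0;313 -52 -20 -64 0;313 -52 -20 -64 0;313 -52 -20 -64 0;313 -52 -20 -64 0;313 -52 -20 -64 0;313 -52 -20 -64 0;313 -52 -20 -64 0", newtons=40)

```text
time: 1.35
ee_pos: [0.4991, -0.3109, 0.2514]
tcp_rot: [180.0, 0.0, 89.9]
wrist_force: [-0.4, -0.8, 0.1]
opening: 0.0854
grasp_force: 0.0
```

Run:
```python
from h import *
import pickle
o=bot.get_obs();im=camera("wrist");cv2.imwrite("pics/w1.png",im);pickle.dump(o,open("pics/w1.pkl","wb"));print(o["time"],o["ee_pos"],o["tcp_rot"],o["q"],o["qd"])
T=model("top");S=model("scene")
# shelf height: top edge line -> scene
for z in(.3,.35,.4,.45,.5): print(z,[np.r_[onz(T,(u,120-u*10/640),z)[:2],proj(S,onz(T,(u,120-u*10/640),z))] for u in(150,300,450)])
```

```text
1.35 [ 0.4991 -0.3109  0.2514] [179.9916   0.0062  89.8724] [-31.9176  10.8774  18.9024  98.0146  -0.0008  58.21  ] [ 0.1784  0.0416  0.0759  0.0394 -0.0486 -0.3309]
0.3 [array([  0.7711,   0.4036, 157.9068, 205.9916]), array([  0.764 ,   0.0245, 243.733 , 148.2343]), array([  0.757 ,  -0.3493, 295.9803, 113.0741])]
0.35 [array([  0.7576,   0.3831, 163.6383, 186.1785]), array([  0.7508,   0.0213, 246.2891, 134.27  ]), array([  0.7442,  -0.3353, 297.1474, 102.3286])]
0.4 [array([  0.7441,   0.3625, 169.589 , 165.6077]), array([  0.7377,   0.0181, 248.9795, 119.5724]), array([  0.7314,  -0.3213, 298.3863,  90.9234])]
0.45 [array([  0.7307,   0.342 , 175.7718, 144.2348]), array([  0.7246,   0.015 , 251.815 , 104.0823]), array([  0.7185,  -0.3073, 299.7036,  78.796 ])]
0.5 [array([  0.7172,   0.3214, 182.2004, 122.012 ]), array([  0.7114,   0.0118, 254.8076,  87.7337]), array([  0.7057,  -0.2934, 301.107 ,  65.8755])]
```

View pics/w1.png

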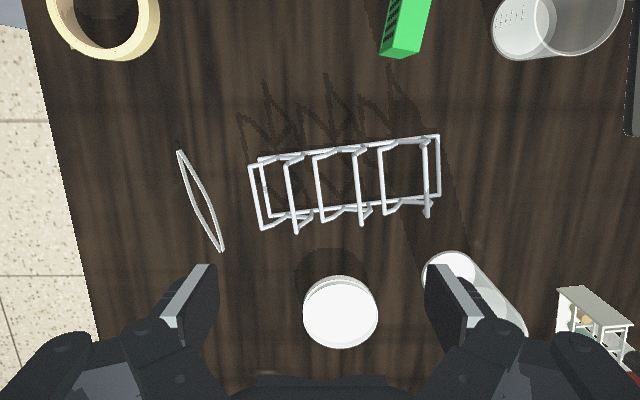

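The wrist view shows the rack's six hoop tops crossing near columns 256/293 (slot 1), 321/360 (slot 2) and 383/427 (slot 3), around rows 150–230. I'll take a second view from a shifted place to get their height.

Call:
send_rows(targets="0 80 0 0 0;0 80 0 0 0;0 80 0 0 0;0 80 0 0 0")

```text
time: 1.9
ee_pos: [0.579, -0.3106, 0.2516]
tcp_rot: [-180.0, 0.0, 90.0]
wrist_force: [-0.0, 0.3, -0.5]
opening: 0.0854
grasp_force: 0.0
```

Run:
```python
from h import *
import pickle
o=bot.get_obs();im=camera("wrist");cv2.imwrite("pics/w2.png",im);pickle.dump(o,open("pics/w2.pkl","wb"));print(o["time"],o["ee_pos"],o["tcp_rot"],abs(o["qd"]).max())
a=cv2.imread("pics/w1.png")
f=lambda i,x,y:cv2.resize(i[y:y+125,x:x+210],None,fx=3.7,fy=2.35,interpolation=2)
c=[f(a,240,122),f(im,160,122)]
for i in c:
    for k in range(0,210,10): cv2.line(i,(int(k*3.7),0),(int(k*3.7),14 if k%50==0 else 6),(0,255,255),1)
    for k in range(0,125,10): cv2.line(i,(0,int(k*2.35)),(14 if k%50==0 else 6,int(k*2.35)),(0,255,255),1)
cv2.imwrite("pics/c2.png",np.vstack(c))
```

```text
1.9 [ 0.579  -0.3106  0.2516] [-179.998     0.0067   89.9619] 1.0105428891925279
```

View pics/c2.png

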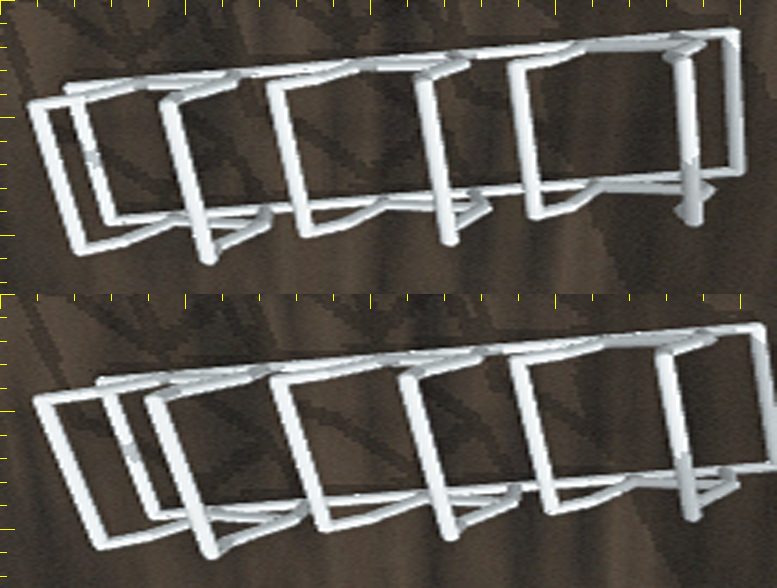

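The enlarged crops show all six hoop tops clearly in both views; I'll triangulate their ends.

Run:
```python
from h import *
import pickle
A=model("wrist",pickle.load(open("pics/w1.pkl","rb")));B=model("wrist",pickle.load(open("pics/w2.pkl","rb")))
a=[(38,105),(80,250),(170,102),(208,258),(277,87),(307,234),(426,80),(448,240),(518,65),(535,213),(683,55),(693,220)]
b=[(42,106),(100,251),(155,104),(210,258),(282,86),(322,231),(408,82),(450,241),(520,65),(552,215),(667,56),(692,222)]
P=[]
for p,q in zip(a,b):
    x,e=tri([ray(A,(240+p[0]/3.7,122+p[1]/2.35)),ray(B,(160+q[0]/3.7,122+q[1]/2.35))]);P.append(x);print(x,1e3*e[0])
P=np.array(P)
for i in range(3): print("slot mouth",i+1,P[4*i:4*i+4].mean(0))
print("width dirs",[(P[2*i]-P[2*i+1]) for i in range(6)])
```

```text
[ 0.4287 -0.3106  0.0416] 0.10799208510969947
[ 0.4364 -0.3782  0.0406] 0.13181154076764748
[ 0.4669 -0.305   0.0628] 0.26547947937941724
[ 0.4751 -0.3725  0.0632] 0.12354051324264487
[ 0.4939 -0.3032  0.0378] 0.3734792707334723
[ 0.5021 -0.368   0.0446] 0.8172262814652599
[ 0.5323 -0.2961  0.0632] 0.20711343883289815
[ 0.5403 -0.3655  0.0608] 0.03787141113662127
[ 0.5594 -0.2939  0.0387] 0.2127822443097782
[ 0.5673 -0.3612  0.0394] 0.2503834509357204
[ 0.5982 -0.2868  0.0579] 0.04529868080242325
[ 0.6058 -0.3564  0.0616] 0.19461648511571278
slot mouth 1 [ 0.4518 -0.3416  0.0521]
slot mouth 2 [ 0.5171 -0.3332  0.0516]
slot mouth 3 [ 0.5827 -0.3246  0.0494]
width dirs [array([-0.0077,  0.0675,  0.001 ]), array([-0.0081,  0.0674, -0.0004]), array([-0.0081,  0.0648, -0.0068]), array([-0.008 ,  0.0694,  0.0024]), array([-0.0079,  0.0673, -0.0007]), array([-0.0076,  0.0696, -0.0038])]
```

Slot mouths come out at z ≈ 0.052 (expected 0.053). The front lip is at 0.041 and the rear at 0.062, which matches a 30° lean. The rack yaw is about 6.7°. Now to the cassettes and pans.

Call:
send_rows(targets="400 -10 0 0 0;400 -10 0 0 0;400 -10 0 0 0;400 -10 0 0 0;400 -10 0 0 0;400 -10 0 0 0;400 -10 0 0 0;400 -10 0 0 0;400 -10 0 0 0")

```text
time: 3.08
ee_pos: [0.5693, 0.0886, 0.2518]
tcp_rot: [180.0, 0.0, 90.0]
wrist_force: [-0.7, -0.4, 0.2]
opening: 0.0852
grasp_force: 0.0
```

Run:
```python
from h import *
import pickle
o=bot.get_obs();im=camera("wrist");cv2.imwrite("pics/w3.png",im);pickle.dump(o,open("pics/w3.pkl","wb"));print(o["time"],o["ee_pos"],o["tcp_rot"],abs(o["qd"]).max())
```

```text
3.075 [0.5693 0.0886 0.2518] [179.9562   0.0089  89.9584] 0.825455776373209
```

Call:
send_rows(targets="0 -80 0 0 0;0 -80 0 0 0;0 -80 0 0 0;0 -80 0 0 0")

```text
time: 3.62
ee_pos: [0.4904, 0.089, 0.2515]
tcp_rot: [180.0, -0.0, 89.9]
wrist_force: [-0.0, -0.4, -0.2]
opening: 0.0854
grasp_force: 0.0
```

Run:
```python
from h import *
import pickle
o=bot.get_obs();im=camera("wrist");cv2.imwrite("pics/w4.png",im);pickle.dump(o,open("pics/w4.pkl","wb"));print(o["time"],o["ee_pos"],o["tcp_rot"],abs(o["qd"]).max())
a=cv2.imread("pics/w3.png")
cv2.imwrite("pics/c34.png",np.vstack([a[:300],im[:300]]))
```

```text
3.625 [0.4904 0.089  0.2515] [179.9521  -0.0041  89.9324] 1.0369187076735784
```

View pics/c34.png

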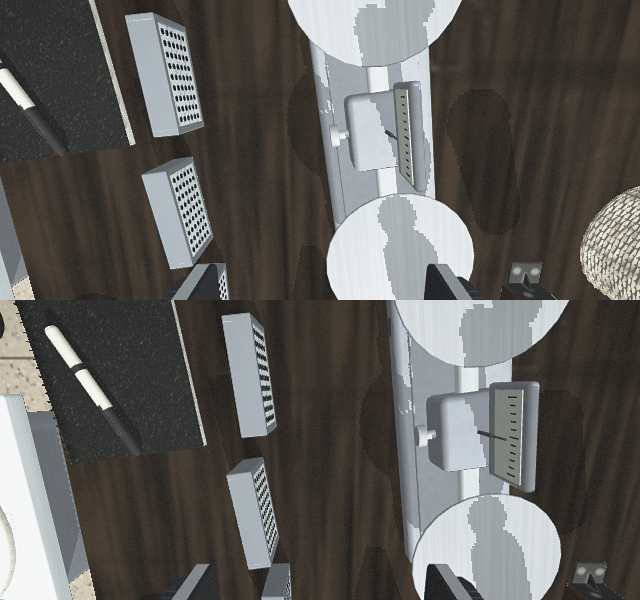

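Both views show the left and middle cassettes (upper ones, front top corners at about (128,14)–(153,137) and (143,176)–(172,268) in the first), the balance with level pointer and both pans.

Run:
```python
from h import *
import pickle
A=model("wrist",pickle.load(open("pics/w3.pkl","rb")));B=model("wrist",pickle.load(open("pics/w4.pkl","rb")))
out=[]
for n,KP in(("w3",A),("w4",B)):
    im=cv2.imread(f"pics/{n}.png")
    L=[]
    for c in blobs(im,(110,0,300,278),lo=95,area=1500):
        h=cv2.approxPolyDP(cv2.convexHull(c),4,True)[:,0];print(n,h.tolist());L.append(h)
k=lambda p,q:tri([ray(A,p),ray(B,q)])
print("pan R L/R/top",k((327,255),(412,257)),k((474,251),(561,252)),k((400,194),(486,194)))
print("pan L bottom",k((376,66),(466,67)))
print([onz(A,(400,194),.102),onz(A,(376,66),.102),onz(B,(486,194),.102),onz(B,(466,67),.102)])
print("rows", onz(A,(327,255),.102),onz(A,(474,251),.102))
```

```text
w3 [[125, 15], [152, 12], [184, 27], [203, 126], [153, 136]]
w3 [[192, 157], [212, 238], [191, 266], [171, 269], [141, 175], [171, 160]]
w4 [[249, 13], [263, 28], [276, 126], [266, 135], [242, 137], [221, 16]]
w4 [[243, 160], [263, 159], [289, 277], [267, 277], [248, 268], [226, 176]]
pan R L/R/top (array([0.576 , 0.0159, 0.0948]), [np.float64(0.0007554250113659321), np.float64(0.0007554250113659488)]) (array([0.7096, 0.0228, 0.1002]), [np.float64(0.0003180850816443732), np.float64(0.000318085081644313)]) (array([0.6431, 0.0718, 0.0812]), [np.float64(0.00013496430776929147), np.float64(0.00013496430776927944)])
pan L bottom (array([0.6188, 0.1827, 0.0618]), [np.float64(0.0003021980491210467), np.float64(0.00030219804912099015)])
[array([0.6383, 0.0779, 0.102 ]), array([0.613 , 0.1809, 0.102 ]), array([0.633 , 0.0782, 0.102 ]), array([0.6034, 0.1804, 0.102 ])]
rows [0.5758 0.0203 0.102 ] [0.7087 0.0241 0.102 ]
```

Run:
```python
from h import *
import pickle
A=model("wrist",pickle.load(open("pics/w3.pkl","rb")));B=model("wrist",pickle.load(open("pics/w4.pkl","rb")))
for n,p in(("left",[((125,15),(221,16)),((153,136),(242,137)),((152,12),(249,13))]),("mid",[((141,175),(226,176)),((171,269),(248,268)),((191,266),(267,277))])):
    P=[tri([ray(A,a),ray(B,b)])[0] for a,b in p]
    Q=[(onz(A,a,.074)+onz(B,b,.074))/2 for a,b in p]
    print(n,P[0],P[1],Q)
    d=(Q[0]-Q[1]);d[2]=0;l=np.linalg.norm(d);d/=l;nrm=np.array([d[1],-d[0],0])
    c=(Q[0]+Q[1])/2+.012*nrm;yaw=np.degrees(np.arctan2(-d[0],d[1]));print("len",l,"centre",c,"yaw of y axis",yaw)
```

```text
left [0.4095 0.2219 0.0694] [0.4215 0.1239 0.0764] [array([0.4112, 0.2211, 0.074 ]), array([0.4207, 0.1236, 0.074 ]), array([0.4337, 0.2232, 0.074 ])]
len 0.09788595900386143 centre [0.4279 0.1735 0.074 ] yaw of y axis 5.55664044955242
mid [0.4033 0.0875 0.0724] [ 0.4164 -0.0118  0.0675] [array([0.4039, 0.0879, 0.074 ]), array([ 0.4187, -0.0082,  0.074 ]), array([ 0.4382, -0.0117,  0.074 ])]
len 0.0971977780339451 centre [0.4232 0.0416 0.074 ] yaw of y axis 8.714853427841655
```

Call:
send_rows(targets="60 -45 50 -5.6 0;83 -63 120 -5.6 0;83 -63 170 -5.6 0;83 -63 210 -5.6 0;83 -63 210 -5.6 0;83 -63 210 -5.6 0;83 -63 210 -5.6 255;83 -63 210 -5.6 255;83 -63 210 -5.6 255;83 -63 210 -5.6 255;83 -63 210 -5.6 255;83 -63 210 -5.6 255", newtons=45)

```text
time: 5.18
ee_pos: [0.4269, 0.1727, 0.0418]
tcp_rot: [180.0, -0.0, 95.6]
wrist_force: [-0.6, -1.6, 6.4]
opening: 0.024
grasp_force: 51.0
```

Call:
send_rows(targets="0 0 -60 0 255;0 0 -120 0 255;15 50 -140 0 255;30 105 -140 0 255;45 150 -140 0 255;57 187 -140 0 255;57 187 -140 0 255;57 187 -125 0 255;57 187 -115 0 255;57 187 -108 0 255;57 187 -108 0 255")

```text
time: 6.55
ee_pos: [0.6066, 0.2473, 0.149]
tcp_rot: [-180.0, 0.0, 95.6]
wrist_force: [-0.3, 0.1, -1.7]
opening: 0.0236
grasp_force: 50.2
```

Run:
```python
from h import *
o=bot.get_obs();im=camera("wrist");cv2.imwrite("pics/w5.png",im);s=camera("scene");print(o["time"],o["ee_pos"],o["wrist_force"])
cv2.imwrite("pics/c5.png",np.hstack([cv2.resize(im,(480,300)),cv2.resize(s[150:300,200:360],(320,300))]))
```

```text
6.55 [0.6066 0.2473 0.149 ] [-0.2539  0.0547 -1.6715]
```

View pics/c5.png

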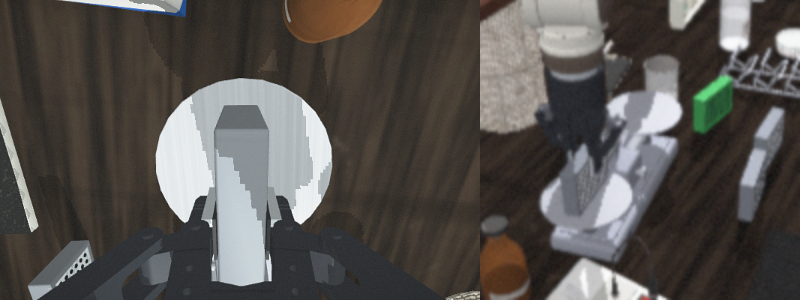

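The cassette hangs over the left pan, centred on it (pan spans 157–332, cassette 215–270 in the wrist half). I'll lower it slowly to the stop and release.

Call:
send_rows(targets="0 0 3 0 255;0 0 5 0 255;0 0 7 0 255;0 0 9 0 255;0 0 11 0 255;0 0 13 0 255;0 0 14 0 255;0 0 15 0 255;0 0 15 0 255;0 0 15 0 255")

```text
time: 7.9
ee_pos: [0.6072, 0.2476, 0.1343]
tcp_rot: [180.0, -0.0, 95.6]
wrist_force: [-0.0, 0.4, -0.3]
opening: 0.0233
grasp_force: 50.4
```

Call:
send_rows(targets="0 0 0 0 150;0 0 0 0 100;0 0 0 0 0;0 0 -25 0 0;0 0 -75 0 0;-50 -50 -80 0 0;-95 -100 -80 0 0;-140 -150 -70 -2.9 0;-187 -204 -40 -2.9 0;-187 -204 0 -2.9 0;-187 -204 50 -2.9 0;-187 -204 92 -2.9 0;-187 -204 92 -2.9 0;-187 -204 92 -2.9 255;-187 -204 92 -2.9 255;-187 -204 92 -2.9 255;-187 -204 92 -2.9 255;-187 -204 92 -2.9 255;-187 -204 92 -2.9 255")

```text
time: 10.28
ee_pos: [0.4229, 0.0417, 0.0431]
tcp_rot: [179.9, -0.0, 98.5]
wrist_force: [-0.8, 0.5, 5.6]
opening: 0.0233
grasp_force: 51.1
```

Run:
```python
from h import *
o=bot.get_obs();s=camera("scene");t=camera("top");print(o["time"],o["ee_pos"],o["tcp_rot"],o["wrist_force"])
cv2.imwrite("pics/c6.png",np.hstack([cv2.resize(t[140:270,200:360],None,fx=2.4,fy=2.4),cv2.resize(s[170:300,200:360],None,fx=2.4,fy=2.4)]))
```

```text
10.275 [0.4229 0.0417 0.0431] [179.9286  -0.0031  98.5043] [-0.8122  0.5134  5.5707]
```

View pics/c6.png

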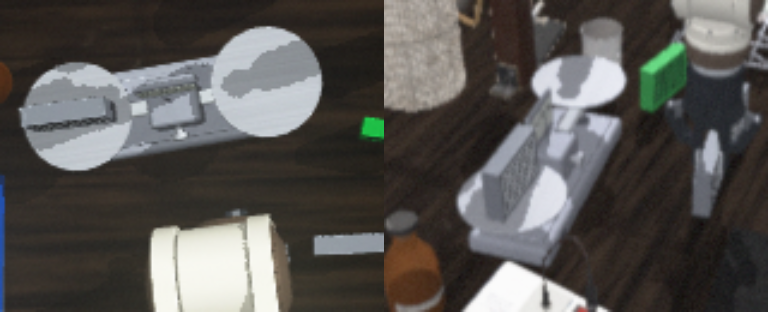

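Call:
send_rows(targets="0 0 -60 0 255;0 0 -120 0 255;-20 55 -145 0 255;-35 105 -145 0 255;-50 155 -145 0 255;-66 210 -145 0 255;-66 210 -145 0 255;-66 210 -132 0 255;-66 210 -124 0 255;-66 210 -119 0 255;-66 210 -116 0 255;-66 210 -114 0 255;-66 210 -112 0 255;-66 210 -110 0 255;-66 210 -108 0 255;-66 210 -106 0 255;-66 210 -104 0 255;-66 210 -102 0 255;-66 210 -102 0 255;-66 210 -102 0 255")

```text
time: 12.88
ee_pos: [0.6398, 0.0074, 0.1443]
tcp_rot: [180.0, -0.0, 98.5]
wrist_force: [0.5, -0.6, -0.5]
opening: 0.0237
grasp_force: 50.5
```

Call:
send_rows(targets="0 0 0 0 150;0 0 0 0 100;0 0 0 0 0;0 0 -30 0 0;0 0 -80 0 0;-20 -50 -90 0 0;-35 -100 -90 0 0;-50 -150 -90 0 0;-68 -209 -90 5 0;-68 -209 -80 10 0;-68 -209 -60 10 0;-68 -209 -60 10 0;-68 -209 -60 10 0;-68 -209 -60 10 0;-68 -209 -60 10 0;-68 -209 -60 10 0")

```text
time: 14.88
ee_pos: [0.4433, -0.0908, 0.2044]
tcp_rot: [180.0, 0.0, 88.5]
wrist_force: [0.1, 0.0, 0.1]
opening: 0.0852
grasp_force: 0.0
```

Run:
```python
from h import *
import pickle
o=bot.get_obs();s=camera("scene");t=camera("top");w=camera("wrist")
for n,i in(("s7",s),("t7",t),("w7",w)): cv2.imwrite(f"pics/{n}.png",i)
pickle.dump(o,open("pics/w7.pkl","wb"))
print(o["time"],o["ee_pos"],o["tcp_rot"])
s0=cv2.imread("pics/scene0.png");t0=cv2.imread("pics/top0.png")
f=lambda i,x,y:cv2.resize(i[y:y+100,x:x+130],(400,300),interpolation=2)
g=lambda i:cv2.resize(i[145:220,205:345],(400,214),interpolation=2)
cv2.imwrite("pics/c7.png",np.vstack([np.hstack([f(s0,215,180),f(s,215,180)]),np.hstack([g(t),cv2.resize(w[0:342],(400,214))])]))
```

```text
14.875 [ 0.4433 -0.0908  0.2044] [179.9939   0.0009  88.5092]
```

View pics/c7.png

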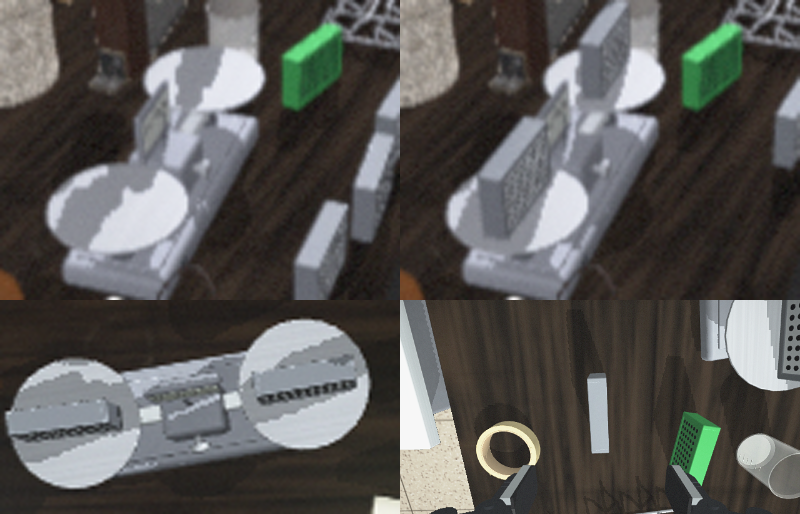

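The second cassette also stands upright, and both pans sit where they did when level (left pan rows 165–250, right 47–112 in both halves). I'll check that by number and measure the third cassette.

Run:
```python
from h import *
import pickle
s0=cv2.imread("pics/scene0.png",0);s=cv2.imread("pics/s7.png",0);S=model("scene")
def shift(x0,y0,x1,y1):
    a=cv2.resize(s0[y0:y1,x0:x1],None,fx=8,fy=8,interpolation=2);b=cv2.resize(s[y0-6:y1+6,x0:x1],None,fx=8,fy=8,interpolation=2)
    r=cv2.matchTemplate(b,a,cv2.TM_CCOEFF_NORMED)[:,0];k=r.argmax();return k/8-6,r[k]
print("L rim",shift(225,235,241,262),shift(262,246,278,262)); print("R rim",shift(288,195,306,220),shift(258,196,273,218));print("static",shift(310,190,326,215))
for c in((.608,.248,.102),(.641,.007,.102)): print("px per 11mm",proj(S,c)-proj(S,np.array(c)-[0,0,.011]))
o=pickle.load(open("pics/w7.pkl","rb"));W=model("wrist",o);w=cv2.imread("pics/w7.png")
for c in blobs(w,(290,110,350,270),lo=95,area=800):
    h=cv2.approxPolyDP(cv2.convexHull(c),3,True)[:,0];print(h.tolist());r=cv2.minAreaRect(c);print(r,onz(W,r[0],.074),[onz(W,p,.074)[:2] for p in h])
```

```text
L rim (np.float64(0.125), np.float32(0.9905272)) (np.float64(0.5), np.float32(0.9580588))
R rim (np.float64(0.0), np.float32(0.9821723)) (np.float64(0.0), np.float32(0.99933845))
static (np.float64(0.0), np.float32(0.9983793))
px per 11mm [-0.2934 -2.8145]
px per 11mm [-0.1137 -2.5961]
[[327, 117], [334, 243], [308, 245], [299, 126], [304, 118]]
((316.7391662597656, 180.7618408203125), (127.73175048828125, 31.01343536376953), 87.39744567871094) [ 0.4412 -0.0845  0.074 ] [array([ 0.4503, -0.0355]), array([ 0.454 , -0.1387]), array([ 0.4322, -0.1399]), array([ 0.429 , -0.0415]), array([ 0.4331, -0.0357])]
```

The beam is level (rim shift at most 0.5 px, against 2.8 px for a stop), so the third cassette is the spent one. I'll grasp it.

Call:
send_rows(targets="1 -1 60 -3 0;1 -1 110 -3 0;1 -1 150 -3 0;1 -1 162 -3 0;1 -1 162 -3 0;1 -1 162 -3 255;1 -1 162 -3 255;1 -1 162 -3 255;1 -1 162 -3 255;1 -1 162 -3 255;1 -1 162 -3 255")

```text
time: 16.4
ee_pos: [0.4424, -0.0898, 0.0427]
tcp_rot: [180.0, 0.0, 91.5]
wrist_force: [-0.9, 1.1, 6.0]
opening: 0.0231
grasp_force: 51.1
```

Call:
send_rows(targets="0 0 -60 0 255;0 0 -110 0 255;-50 15 -115 0 255;-105 30 -115 0 255;-160 45 -115 0 255;-210 60 -115 -5.2 255;-245 71 -115 -5.2 255;-245 71 -110 -5.2 255;-245 71 -90 -5.2 255;-245 71 -75 -5.2 255;-245 71 -68 -5.2 255;-245 71 -68 -5.2 255")

```text
time: 17.9
ee_pos: [0.5194, -0.3324, 0.11]
tcp_rot: [-180.0, -0.0, 96.7]
wrist_force: [-0.7, 0.8, -1.5]
opening: 0.0231
grasp_force: 50.3
```

Run:
```python
from h import *
o=bot.get_obs();s=camera("scene");t=camera("top");w=camera("wrist")
for n,i in(("s8",s),("t8",t),("w8",w)): cv2.imwrite(f"pics/{n}.png",i)
print(o["time"],o["ee_pos"],o["tcp_rot"],o["wrist_force"])
W=model("wrist",o)
# where cassette's bottom left/right edges vs hoops: grey blob of the cassette top face in wrist view
h=cv2.cvtColor(w,cv2.COLOR_BGR2GRAY)
for r in (130,150,170,190): print(r,''.join('#' if v>140 else '+' if v>95 else '.' for v in h[r,200:440:3]))
for p in((.498,-.336,.041),(.5363,-.331,.062)): print(proj(W,p))
```

```text
17.9 [ 0.5194 -0.3324  0.11  ] [-179.9695   -0.0299   96.7204] [-0.6784  0.8026 -1.488 ]
130 ................................................................................
150 #################################++++++++++++++++####+##########################
170 ##......####..............###.++++++++++++++++++++++..........###...............
190 ###......###..............+##+#######################.........##................
[285.1816 216.0676]
[348.6849 227.8846]
```

Call:
send_rows(targets="0 0 3 0 255;0 0 6 0 255;0 0 9 0 255;0 0 9 0 255")

```text
time: 18.55
ee_pos: [0.5194, -0.3327, 0.1008]
tcp_rot: [-180.0, -0.0, 96.7]
wrist_force: [-0.2, 0.0, -2.0]
opening: 0.0233
grasp_force: 50.3
```

Call:
send_rows(targets="0 0 4 0 255;0 0 8 0 255;0 0 12 0 255;0 0 12 0 255")

```text
time: 19.05
ee_pos: [0.5194, -0.3327, 0.0888]
tcp_rot: [-180.0, -0.0, 96.7]
wrist_force: [-0.1, 0.4, -1.2]
opening: 0.0231
grasp_force: 50.3
```

Call:
send_rows(targets="0 0 2 0 255;0 0 4 0 255;0 0 6 0 255;0 0 8 0 255;0 0 8 0 255")

```text
time: 19.68
ee_pos: [0.5195, -0.3328, 0.0811]
tcp_rot: [-180.0, -0.0, 96.7]
wrist_force: [-0.4, 0.6, -1.8]
opening: 0.0232
grasp_force: 50.3
```

Call:
send_rows(targets="0 0 1 0 255;0 0 2 0 255;0 0 3 0 255;0 0 4 0 255;0 0 4 0 255")

```text
time: 20.3
ee_pos: [0.5197, -0.3329, 0.0775]
tcp_rot: [180.0, 0.0, 96.7]
wrist_force: [0.2, -0.8, -0.3]
opening: 0.0233
grasp_force: 50.7
```

Light contact at a bottom height of about 0.035, as the geometry predicts. Next I'll open a little and use the rear finger to tip the cassette back towards the robot, so it slides down the slot.

Call:
send_rows(targets="0 0 0 0 170;0 0 0 0 130;0 0 0 0 120;0 -3 0 0 120;0 -6 0 0 120;0 -9 1 0 120;0 -12 2 0 120;0 -15 3 0 120;0 -18 4 0 120;0 -21 4 0 120;0 -24 4 0 120;0 -27 4 0 120;0 -29 4 0 120;0 -29 4 0 120")

```text
time: 22.05
ee_pos: [0.4907, -0.3363, 0.0733]
tcp_rot: [180.0, 0.0, 96.7]
wrist_force: [0.0, -0.0, -0.7]
opening: 0.0452
grasp_force: 0.0
```

Run:
```python
from h import *
o=bot.get_obs();s=camera("scene");t=camera("top");w=camera("wrist")
for n,i in(("s9",s),("t9",t),("w9",w)): cv2.imwrite(f"pics/{n}.png",i)
print(o["time"],o["ee_pos"],o["opening"],o["wrist_force"])
cv2.imwrite("pics/c9.png",np.vstack([cv2.resize(w[60:360,100:540],(640,436)),]))
W=model("wrist",o)
for c in blobs(w,(220,100,360,330),lo=95,area=600):
    print(cv2.approxPolyDP(cv2.convexHull(c),4,True)[:,0].tolist())
X=np.array([.993,.117,0]);Y=np.array([-.117,.993,0]);F=np.array([.5171,-.3332,.0525])+.019*X-np.array([0,0,.033])
for n,(u,v,z) in {"seat rear top":(.012,.05,.074),"rt2":(.012,-.05,.074),"front top":(-.012,.05,.074),"ft2":(-.012,-.05,.074)}.items():
    p=F+Y*v+u*(X*.866+[0,0,.5])+z*(-X*.5+np.array([0,0,.866]));print(n,p,proj(W,p))
```

```text
22.05 [ 0.4907 -0.3363  0.0733] 0.04516752047985108 [ 0.0233 -0.0133 -0.6599]
[[359, 144], [356, 329], [252, 329], [234, 296], [220, 179], [223, 160]]
seat rear top [ 0.5037 -0.2844  0.0896] [370.5545 164.6363]
rt2 [ 0.5154 -0.3837  0.0896] [361.3102 385.5081]
front top [ 0.4831 -0.2869  0.0776] [313.5173 158.3077]
ft2 [ 0.4948 -0.3862  0.0776] [315.0676 365.392 ]
```

Call:
send_rows(targets="0 0 0 0 60;0 0 0 0 0;0 0 0 0 0;0 0 -50 0 0;0 0 -110 0 0;0 20 -150 0 0;0 20 -150 0 0;0 20 -150 0 0")

```text
time: 23.2
ee_pos: [0.5106, -0.3338, 0.2225]
tcp_rot: [-180.0, -0.0, 96.7]
wrist_force: [-0.4, -0.1, -0.0]
opening: 0.0852
grasp_force: 0.0
```

Run:
```python
from h import *
import pickle
o=bot.get_obs();s=camera("scene");t=camera("top");w=camera("wrist")
for n,i in(("s10",s),("t10",t),("w10",w)): cv2.imwrite(f"pics/{n}.png",i)
pickle.dump(o,open("pics/w10.pkl","wb"))
print(o["time"],o["ee_pos"],o["opening"],o["wrist_force"])
W=model("wrist",o);S=model("scene");T=model("top")
X=np.array([.993,.117,0]);Y=np.array([-.117,.993,0]);F=np.array([.5171,-.3332,.0525])+.019*X-np.array([0,0,.033])
c=[]
for u,v in((.012,.05),(.012,-.05),(-.012,-.05),(-.012,.05)):
    p=F+Y*v+u*(X*.866+[0,0,.5])+.074*(-X*.5+np.array([0,0,.866]));c.append(p)
print("pred wrist",np.array([proj(W,p) for p in c]).round(0).tolist(),"top",np.array([proj(T,p) for p in c]).round(1).tolist())
a=w[60:330,150:510].copy()
for p in c:
    q=proj(W,p)-[150,60];cv2.circle(a,tuple(int(x) for x in q),2,(0,0,255),-1)
cv2.imwrite("pics/c10.png",np.vstack([cv2.resize(a,(480,360),interpolation=2),np.hstack([cv2.resize(s[150:220,300:385],(240,198),interpolation=2),cv2.resize(t[165:255,380:470],(240,198),interpolation=2)])]))
```

```text
23.2 [ 0.5106 -0.3338  0.2225] 0.08522152015985056 [-0.4097 -0.0567 -0.0128]
pred wrist [[318.0, 124.0], [319.0, 244.0], [295.0, 239.0], [292.0, 123.0]] top [[412.3, 217.6], [446.1, 212.7], [446.2, 219.7], [412.7, 224.7]]
```

View pics/c10.png

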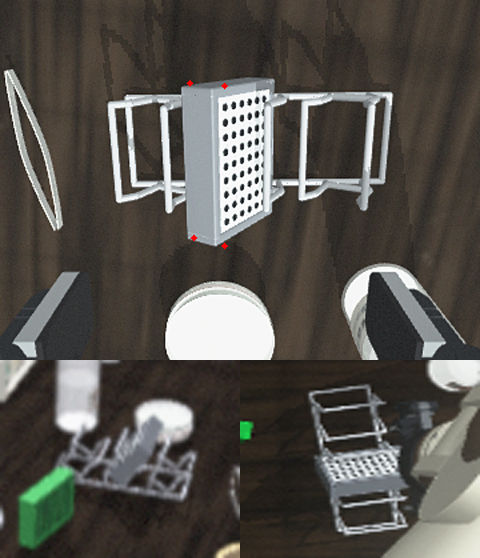

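The spent cassette is leaning between slot 2's wires, tops towards the robot, its top face at about (183–216, 82–245). I'll take one more wrist position to measure how high its top stands, and so whether it is right down.

Call:
send_rows(targets="0 -80 0 0 0;0 -80 0 0 0;0 -80 0 0 0;0 -80 0 0 0")

```text
time: 23.85
ee_pos: [0.4318, -0.3432, 0.2231]
tcp_rot: [180.0, 0.0, 96.7]
wrist_force: [0.2, 0.3, 0.4]
opening: 0.0856
grasp_force: 0.0
```

Run:
```python
from h import *
import pickle
o0=pickle.load(open("pics/w10.pkl","rb"));o=bot.get_obs();w=camera("wrist");cv2.imwrite("pics/w11.png",w);pickle.dump(o,open("pics/w11.pkl","wb"))
print(o["time"],o["ee_pos"])
C=[]
for KP,im,u in((model("wrist",o0),cv2.imread("pics/w10.png"),283),(model("wrist",o),w,0)):
    g=cv2.cvtColor(im,cv2.COLOR_BGR2GRAY)
    s=int(proj(KP,(.4831,-.337,.0776))[0])
    g=cv2.GaussianBlur(g,(3,3),0).astype(int)
    print("expect col",s)
    for r in(130,150,170,190,210,225):
        print(r,' '.join(str(v) for v in g[r,s-24:s+44:2]))
```

```text
23.85 [ 0.4318 -0.3432  0.2231]
expect col 286
130 81 71 72 82 84 84 84 85 85 82 81 81 146 167 164 163 162 157 162 163 163 163 163 183 182 178 179 179 180 179 178 188 193 199
150 61 60 59 55 135 234 240 100 39 43 46 48 79 165 162 162 162 162 163 163 163 163 163 180 190 176 232 229 85 122 242 88 92 249
170 63 63 62 58 62 195 239 196 49 42 40 41 47 142 161 162 162 162 163 162 162 163 163 170 193 176 214 249 240 237 251 135 102 245
190 52 50 49 43 48 110 233 241 105 42 46 48 51 91 164 161 162 163 163 163 164 164 163 166 197 180 196 249 248 248 249 208 168 251
210 57 55 55 55 53 55 184 239 211 153 185 209 210 156 149 161 160 162 161 161 164 164 163 162 191 186 192 248 249 250 248 237 181 249
225 59 61 60 56 57 60 65 67 65 65 63 62 62 62 136 160 161 161 162 163 163 163 163 162 184 191 186 244 163 54 207 215 178 251
expect col 381
130 143 148 148 151 152 153 152 117 126 155 159 162 165 146 162 161 162 161 160 149 160 159 159 160 161 160 179 185 175 177 189 201 226 239
150 42 48 70 202 237 172 60 57 55 54 51 52 63 146 158 158 160 159 161 159 160 159 160 159 160 162 191 190 186 92 173 100 207 210
170 40 42 92 216 240 118 60 63 66 68 72 73 98 160 158 159 160 160 161 160 161 160 161 161 159 182 186 233 167 199 74 178 114 235
190 47 44 137 226 229 80 45 56 62 59 56 56 132 157 157 158 160 160 159 161 161 160 161 159 168 187 219 249 250 126 175 89 217 234
210 62 70 172 232 225 151 84 67 70 69 68 84 155 158 158 158 159 160 159 160 160 161 160 161 190 192 249 250 200 156 117 206 251 234
225 62 63 62 61 60 66 71 71 70 67 65 105 160 157 157 158 159 159 159 159 160 159 159 173 187 225 91 201 242 219 160 171 176 112
```

Run:
```python
from h import *
import pickle
A=model("wrist",pickle.load(open("pics/w10.pkl","rb")));B=model("wrist",pickle.load(open("pics/w11.pkl","rb")))
X=np.array([.993,.117,0]);M=np.array([.5171,-.3332,.0525]);F=M+.019*X-np.array([0,0,.033])
for n,a,b in(("front150",(286.6,150),(382,150)),("front170",(287.2,170),(381.2,170)),("front190",(288.3,190),(380.3,190)),("rear150",(307.4,150),(408,150)),("rear170",(308.2,170),(406,170)),("rear190",(308.9,190),(405.6,190))):
    p,e=tri([ray(A,a),ray(B,b)]);d=p-F;x=d@X
    print(n,p,"u,w mm",1e3*(x*.866+d[2]*.5),1e3*(-x*.5+d[2]*.866))
```

```text
front150 [ 0.48   -0.3103  0.0718] u,w mm -19.92017691954145 71.89580969120773
front170 [ 0.482  -0.327   0.0725] u,w mm -19.511041275293966 72.46871004069976
front190 [ 0.4844 -0.3447  0.0713] u,w mm -19.826204294345953 71.29991294063103
rear150 [ 0.4974 -0.3057  0.087 ] u,w mm 3.145047868718772 76.16952505561177
rear170 [ 0.4997 -0.3223  0.084 ] u,w mm 1.8884190166084045 73.34643723303454
rear190 [ 0.502  -0.3384  0.0857] u,w mm 3.134585750225072 74.614565233724
```

The measured top edges put the bottom edge at w ≈ 0 mm, on the slot floor, leaning about 7° into the slot's play. So it is right down. I'll check the beam a last time and hand in.

Run:
```python
from h import *
from workcell import ticket
s0=cv2.imread("pics/scene0.png",0);s=cv2.cvtColor(camera("scene"),6);s7=cv2.imread("pics/s7.png",0)
def shift(ref,x0,y0,x1,y1):
    a=cv2.resize(ref[y0:y1,x0:x1],None,fx=8,fy=8,interpolation=2);b=cv2.resize(s[y0-6:y1+6,x0:x1],None,fx=8,fy=8,interpolation=2)
    r=cv2.matchTemplate(b,a,cv2.TM_CCOEFF_NORMED)[:,0];k=r.argmax();return float(k/8-6),float(r[k])
L=shift(s0,225,235,241,262);R=shift(s0,258,196,273,218);A=shift(s7,225,190,310,265)
print(L,R,A)
if abs(L[0])<.8 and abs(R[0])<.8 and A[1]>.97: print(ticket.job_done())
```

```text
(0.125, 0.9897905588150024) (0.0, 0.9993297457695007) (0.0, 0.9991200566291809)
the job is handed in; nothing more can be done
None
```

Job handed in: the two cassettes I compared balanced, so the third is the spent one. It now stands right down in slot 2 of the rack, and the two dry ones stand upright near the middle of each pan with the beam level.

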